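# Serve the warmed cups

## Task

The cups in the wooden cup warmer are ready to serve. First, with the lid still shut, switch the warmer off by turning its dial until the pointer is at the zero mark; then lift the lid open until it rests on its stop, take out every cup, stand them all upright in the round grey tray (none stacked), and shut the lid fully again. Leave the canister and the sugar bowl alone, and leave the dial at zero.

Things in the scene. Friction and masses are not known exactly. Their poses are not given: they have to be found in the camera images.
- warmer: wooden cup warmer fixed to the table: an open box 156 (x) x 286 (y) x 80 mm high, walls 10 mm, floor 12 mm thick (inside 136 x 266 x 68 mm), hinged lid on top; joined to its -y side is a white control deck 156 (x) x 90 (y) x 80 mm high with the dial on top. Origin: underside, at the centre of the box (not of the deck); x points from the front (handle side) to the hinge side, z up.
- lid (a joint): lid angle, rad: 0 shut, grows as the front edge rises, 1.72 at its stop (just past upright, where it stays by itself). Lid is 12 mm thick, 0.45 kg; from its hinge it reaches 156 mm to the front edge. The hinge is damped: released, the lid sinks shut within a second or two when it is short of upright.
- lid_handle (a point): middle of the lid's handle, a round steel bar 10 mm thick and 100 mm long, parallel to the hinge, 38 mm out beyond the lid's front edge (33 mm free gap), on two 8 mm posts 100 mm apart; lies 194 mm from the hinge line and 7 mm above the hinge plane (87 mm above the table when shut). Moves with the lid, axes as the lid's.
- lid_hinge (a point): middle of the hinge line, on the box's far (+x) rim, 80 mm above the table; the lid turns about its y axis. Moves with the lid, axes as the lid's.
- dial (a joint): dial angle, rad: 0 when the white pointer end is at the zero mark, grows clockwise seen from above; turns from -0.8 to 2.6 with light friction, stays where it is left.
- dial_grip (a point): on the dial's upright axis, 22 mm above the deck (102 mm above the table), the height to grip. The dial is a dark disc 48 mm wide and 7 mm high, with a bar grip 46 mm long, 12 mm wide, reaching 33 mm above the deck; its axis is at x 0, y -188 mm in the warmer's frame. The bar lies along the point's x; the end towards -x carries the white pointer line. Turns with the dial.
- zero_mark (a point): middle of the zero mark, the longest and broadest black line on the deck, straight in front (-x of the warmer) of the dial axis, on the deck's top.
- floor_centre (a point): centre of the compartment's floor, 12 mm above the table.
- tray: round grey metal tray, loose, 0.9 kg: outside 230 mm wide at the rim, 28 mm high, inside about 220 mm wide at the floor, 5 mm thick floor; two thin wire handles at +x and -x, 135 mm from the centre. Origin: centre of the underside, z up.
- cup0: white ribbed ceramic cup without handle, open top, 50 mm wide, straight-sided, 50 mm high, wall 4 mm, thick 10 mm bottom, 0.13 kg; at the start stands in the warmer's compartment, one of up to four in a row; may be absent. Origin: centre of its underside, z up along the cup.
- cup1: white ribbed ceramic cup without handle, open top, 50 mm wide, straight-sided, 50 mm high, wall 4 mm, thick 10 mm bottom, 0.13 kg; at the start stands in the warmer's compartment, one of up to four in a row; may be absent. Origin: centre of its underside, z up along the cup.
- cup2: white ribbed ceramic cup without handle, open top, 50 mm wide, straight-sided, 50 mm high, wall 4 mm, thick 10 mm bottom, 0.13 kg; at the start stands in the warmer's compartment, one of up to four in a row; may be absent. Origin: centre of its underside, z up along the cup.
- cup3: white ribbed ceramic cup without handle, open top, 50 mm wide, straight-sided, 50 mm high, wall 4 mm, thick 10 mm bottom, 0.13 kg; at the start stands in the warmer's compartment, one of up to four in a row; may be absent. Origin: centre of its underside, z up along the cup.
- canister: white ceramic canister with wooden lid, 84 mm wide, 100 mm high; leave alone. Origin: centre of the underside.
- sugar_bowl: small open white bowl 76 mm wide, 45 mm high, beyond the work beside the canister; leave alone. Origin: centre of the underside.

How it is judged:
By the outcome, as a careful person would: the job done as asked, in the order asked, and still so for the second after the job is handed in, with the robot touching nothing.
Of cup0, cup1, cup2, cup3 only 2 to 4 are there at a start; the rules pass over those that are not, and their reading is None.
At some moment in a run one of tray may be knocked a few centimetres aside while the robot is not near it.
It also fails if it takes over 210 s, if anything falls off the work surface, if the arm or the gripper's body presses on something with over 40 N, if the wrist force passes 120 N, or if a joint passes its speed limit or range.

## Robot

A 6-joint arm with a two-finger parallel gripper is mounted at the origin on the work surface. World frame = base frame: x ahead of the robot, y to its left, z up, the work surface at z = 0. Lengths are in mm, angles in degrees, forces in N, time in s.
With the tool pointing down it reaches from about 300 to 850 mm from the base axis. Payload 4.2 kg.
Tool frame: the origin (TCP) lies midway between the tips of the shut fingers; the grasp point (between the pads) lies 19 mm behind it; z points along the fingers, y is the line along which they close (so a half turn about z gives the same grasp; the last joint's range is limited). The gripper opens to 91 mm and grips with 3 to 60 N. Pads are 32 mm wide; open, the fingers measure 118 mm over their backs; the gripper's body (76 mm by 178 mm) begins 60 mm behind the grasp point.
Start: joints at [66.864, 18.312, 89.639, -0, 72.044, -1.146], TCP at [215.31, 533.183, 213.976] pointing down, gripper open.
Joint ranges: [-177.97, 177.97], [-48.28, 115.42], [12.27, 149.76], [-77.06, 257.06], [2.81, 150.46], [-146.56, 146.56]. Speed limits (degrees/s): [147.25, 147.25, 180, 180, 180, 180].

## Interface

Orientations are given as [roll, pitch, yaw] about the fixed x, y, z axes, in that order (R = Rz(yaw) Ry(pitch) Rx(roll)).
In Python, from workcell import env gives the robot as it stands.
- The arm moves only by the tool send_rows, never from a script. Its argument "steps" is a list that holds one entry, the list of rows, each a list of 5 numbers: the shift along the tool's x, y, z scaled (see below), then the turn about the tool's z scaled (see below), then the opening, from 0 (shut) to 1 (fully open). In form: [[[dx, dy, dz, yaw, fingers], ...]]. A call has 1 to 5 rows; each row shifts and turns the commanded pose from where the row before left it, along the tool's axes as they then stand; what a row does not reach is not made up. The controller multiplies each number of a shift by 0.04 m and each number of a turn by 0.12 rad. A row lasts 1/12 s, in which the tool goes at most 41.7 mm and 7.16 degrees, less where a joint would pass 70% of its speed; a pose out of reach is approached as far as the arm can. A call with a number of a shift or a turn outside -1 to 1 is refused whole. A call with a gripper value outside its range is refused whole. The fingers move at their own pace and stop on an object; "squeeze" is the grip in N (left out, the last holds). Time passes only in rows, so rows that do not move let the fingers close. It gives the time, the measured TCP pose, the force, the opening and the grip force at its end, in the units of the state.
- env.state(): the state, without advancing time (a new reading comes with each control period).
- env.grab_frame(name): name is "scene" or "top" or "wrist"; returns a dict with "pixels" (480x640x3 uint8, red, green, blue), "depth" (480x640 float32, mm along the optical axis (not along the pixel's ray), 0 where there is no reading), "intrinsics" (3x3 intrinsics, pixels), "cam_to_world" (4x4, takes a point from camera to world coordinates). Camera axes: x right, y down, z forward; pixel columns grow to the right and rows downward; lengths in mm; the calibration is good to about 2 mm. A picture is of the moment at which its call begins.
- env.job_done(): hands the job in; it is judged then, once.
The state is a dict: "time_s": time; "qpos": joint angles; "qvel": joint speeds; "effort": joint torques, N m; "ee_pos": TCP position; "ee_rot": TCP orientation; "force": force on the tool from outside, world axes, zero at the start; "torque": the same for the moment, N m; "gripper_width": finger opening in mm; "gripper_force": force on a finger pad.
Only numpy, scipy, OpenCV 4.12 (cv2) and the standard library are available. Lean on these libraries where they do the work, as an engineer would, in place of code of your own. Each camera call takes 0.05 s, during which the arm holds its last target. There are 200 camera calls.

## Working session

There is one attempt and no reset: what is moved stays moved. The work goes in short steps, Python scripts to look and compute and a tool call to move; the robot and the scene stay as the last step left them, time stands still between calls to the robot, and variables do not carry over. Pictures are saved under pics/ and viewed, at most 14 in all, crops included, and the job is handed in when it is done.

Besides the shell and the picture viewer there is one more tool, called as name(argument=value, ...) on one line, values as JSON. send_rows: Moves the arm, as the interface text tells. Shifts and turns lie within -1 to 1; 1 stands for 0.04 m of shift or 0.12 rad of turn. Its arguments: {"type":"object","properties":{"steps":{"type":"array"},"squeeze":{"type":"number"}},"required":["steps"]}

```bash
ls; mkdir -p pics; cat > h.py <<'E'
import numpy as np, cv2
from workcell import env
def grab(n,save=None):
    f=env.grab_frame(n)
    if save: cv2.imwrite('pics/'+save,f['pixels'][:,:,::-1])
    d=f['depth'];K=f['intrinsics'];T=f['cam_to_world']
    v,u=np.mgrid[:480,:640]
    P=np.stack([(u-K[0,2])/K[0,0]*d,(v-K[1,2])/K[1,1]*d,d],-1)@T[:3,:3].T+T[:3,3]
    P[d==0]=np.nan
    return f['pixels'],P,f
E
python3 - <<'E'
from h import *
for n in ['top','scene']:
    p,P,f=grab(n,n+'0.png'); np.save(n+'0.npy',P); print(n,f['cam_to_world'].round(2).tolist())
print(env.state())
E
```

```text
pics
top [[0.0, -1.0, 0.09, 460.13], [-1.0, -0.0, -0.0, -30.32], [0.0, -0.09, -1.0, 1220.27], [0.0, 0.0, 0.0, 1.0]]
scene [[0.85, 0.35, -0.38, 1069.56], [0.52, -0.56, 0.65, -870.0], [0.01, -0.75, -0.66, 939.56], [0.0, 0.0, 0.0, 1.0]]
{'time_s': 0.1, 'qpos': array([ 6.68642626e+01,  1.83464896e+01,  8.96960282e+01, -1.55996169e-04,
        7.20449473e+01, -1.14574944e+00]), 'qvel': array([-0.05717691, -0.06438714, -0.08797688,  0.02408623, -0.03968217,
       -0.02125707]), 'effort': array([-8.45125851e-04, -4.13334060e+01, -2.32507825e+01,  7.28289946e-02,
        4.22614545e-02, -6.46059675e-05]), 'ee_pos': array([215.13482605, 532.77258198, 213.24223879]), 'ee_rot': array([-1.79912549e+02, -1.60063578e-03,  1.58010059e+02]), 'force': array([0.18459482, 0.19449992, 0.39567759]), 'torque': array([-0.01655859,  0.02628066,  0.03253509]), 'gripper_force': 0.0, 'gripper_width': 91.08539269723329}
```

View pics/top0.png

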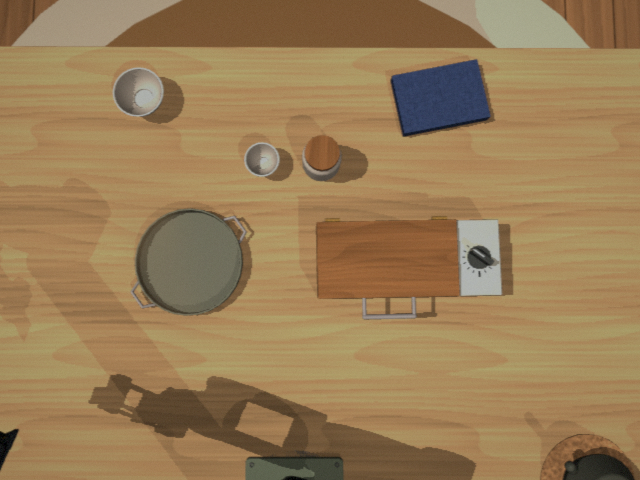

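View pics/scene0.png

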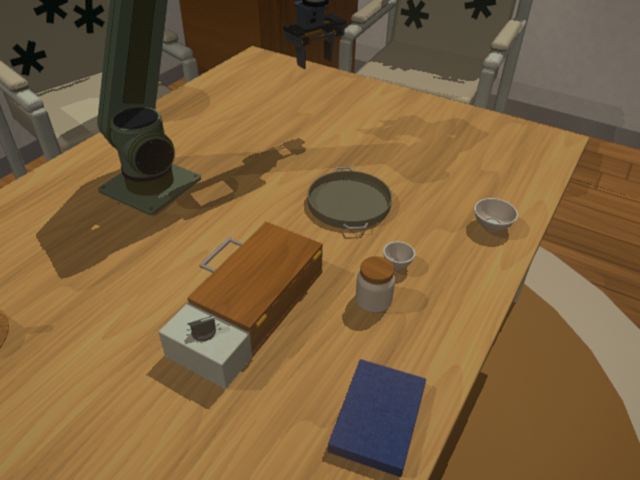

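The top view shows the tray at (190,262), the lid spanning (317–460, 220–298), the handle bar at (390,316), the dial at (480,257), the sugar bowl at (262,158) and the canister at (322,155). The scene view agrees, and the lid is shut.

```bash
python3 - <<'E'
from h import *
P=np.load('top0.npy'); im=cv2.imread('pics/top0.png')
x,y,z=P[...,0],P[...,1],P[...,2]
def rect(m,name):
    q=P[m][:,:2].astype(np.float32); r=cv2.minAreaRect(q); print(name,len(q),np.round(cv2.boxPoints(r),1).tolist(),np.round(r[0],1),np.round(r[1],1),r[2], 'z',np.median(P[m][:,2]))
win=np.zeros(z.shape,bool); win[205:310,305:515]=1
lid=win&(abs(z-92)<5)&(np.mgrid[:480,:640][1]<458); rect(lid,'lid')
box=win&(abs(z-80)<5)&(np.mgrid[:480,:640][1]>463); rect(box,'deck')
top=win&(z>105)&(z<125); rect(top,'dialbar')
h=np.zeros(z.shape,bool); h[311:322,360:420]=1; rect(h&(z>70)&(z<110),'handle')
t=np.zeros(z.shape,bool); t[200:325,130:250]=1
m=t&(z>18)&(z<40); q=P[m][:,:2].astype(np.float32)
print('tray',cv2.minEnclosingCircle(q),np.median(q,0))
g=t&(z>-3)&(z<14)&(im.max(2)<130); 
r=np.hypot(x-np.nanmedian(x[m]),y-np.nanmedian(y[m]))
A=m&(r>95)&(r<122); q=P[A][:,:2];s=np.linalg.lstsq(np.c_[2*q,np.ones(len(q))],(q**2).sum(1),rcond=None)[0];print('circ',s[:2],np.sqrt(s[2]+s[0]**2+s[1]**2))
for n,(v0,v1,u0,u1) in dict(can=(130,185,300,345),bowl=(140,180,243,282)).items():
    k=np.zeros(z.shape,bool);k[v0:v1,u0:u1]=1;rect(k&(z>30),n)
c=cv2.resize(im[210:305,440:510],None,fx=6,fy=6,interpolation=cv2.INTER_CUBIC);cv2.imwrite('pics/dial0.png',c)
for v,u in [(257,480)]: print(P[v,u])
E
```

```text
lid 10272 [[410.5, -48.5], [416.70001220703125, -335.3999938964844], [605.0, -331.29998779296875], [598.7999877929688, -44.400001525878906]] [ 507.8 -189.9] [188.3 287. ] 1.234797477722168 z 93.57355824564183
deck 2238 [[442.6000061035156, -346.5], [443.20001220703125, -423.29998779296875], [599.7000122070312, -421.8999938964844], [599.0, -345.1000061035156]] [ 521.1 -384.2] [156.5  76.8] 0.49935993552207947 z 80.7678230457783
dialbar 160 [[501.8999938964844, -391.29998779296875], [512.5999755859375, -399.1000061035156], [540.5, -360.8999938964844], [529.9000244140625, -353.1000061035156]] [ 521.2 -376.1] [47.3 13.2] 53.79414367675781 z 113.26596547794486
handle 289 [[396.5, -137.5], [396.6000061035156, -245.0], [410.8999938964844, -245.0], [410.79998779296875, -137.5]] [ 403.7 -191.3] [ 14.3 107.5] 0.07398013025522232 z 92.07627169598345
tray ((512.5941162109375, 228.09327697753906), 138.61752319335938) [513.4341 257.1692]
circ [511.33434275 248.42722515] 110.52913519567504
can 1366 [[691.2000122070312, -15.800000190734863], [692.2999877929688, -96.5999984741211], [770.2999877929688, -95.5999984741211], [769.2999877929688, -14.800000190734863]] [730.8 -55.7] [78.  80.8] 0.7287325859069824 z 99.23419983422605
bowl 352 [[682.7000122070312, 88.5999984741211], [716.0, 22.700000762939453], [781.2999877929688, 55.599998474121094], [748.0999755859375, 121.5]] [732.   72.1] [73.2 73.9] 26.729999542236328 z 43.43447828200192
[ 518.89881725 -372.55333463  109.67588809]
```

View pics/dial0.png

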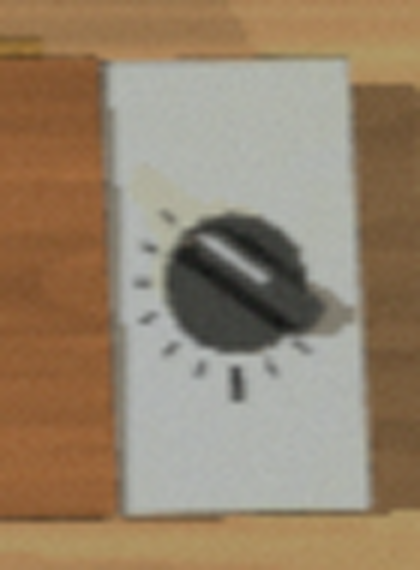

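Warmer yaw is about 1°. The dial axis is near (521,-376). The pointer end is towards (+x,+y) at yaw about 54°, and zero is at about 181°. That means turning the dial about 127° counter-clockwise. First I square up the tool and travel to the dial.

send_rows(steps=[[[0, 0, 0, -0.8, 0.45], [0, 0, 0, -0.8, 0.45], [0, 0, 0, -0.8, 0.45], [0, 0, 0, -0.8, 0.45], [0, 0, 0, 0, 0.45]]])

```text
time_s: 0.52
ee_pos: [215.2, 532.9, 213.5]
ee_rot: [-179.9, -0.0, -179.9]
force: [0.1, 0.2, -0.5]
gripper_width: 60.7
gripper_force: 0.0
```

send_rows(steps=[[[-0.3, -0.9, 0, 0, 0.45], [-0.3, -0.9, 0, 0, 0.45], [-0.3, -0.9, 0, 0, 0.45], [-0.3, -0.9, 0, 0, 0.45], [-0.3, -0.9, 0, 0, 0.45]]])

```text
time_s: 0.93
ee_pos: [275.3, 351.4, 213.7]
ee_rot: [-180.0, -0.0, 179.9]
force: [1.1, -0.1, -0.7]
gripper_width: 41.1
gripper_force: 0.0
```

send_rows(steps=[[[-0.3, -0.9, 0, 0, 0.45], [-0.3, -0.9, 0, 0, 0.45], [-0.3, -0.9, 0, 0, 0.45], [-0.3, -0.9, 0, 0, 0.45], [-0.3, -0.9, 0, 0, 0.45]]])

```text
time_s: 1.35
ee_pos: [335.3, 171.4, 214.0]
ee_rot: [180.0, 0.0, 179.9]
force: [1.4, -0.0, -0.7]
gripper_width: 41.2
gripper_force: 0.0
```

send_rows(steps=[[[-0.3, -0.9, 0, 0, 0.45], [-0.3, -0.9, 0, 0, 0.45], [-0.3, -0.9, 0, 0, 0.45], [-0.3, -0.9, 0, 0, 0.45], [-0.3, -0.9, 0, 0, 0.45]]])

```text
time_s: 1.77
ee_pos: [395.4, -8.7, 214.0]
ee_rot: [180.0, 0.0, 179.8]
force: [0.3, 1.7, -1.1]
gripper_width: 41.0
gripper_force: 0.0
```

send_rows(steps=[[[-0.3, -0.9, 0, 0, 0.45], [-0.3, -0.9, 0, 0, 0.45], [-0.3, -0.9, 0, 0, 0.45], [-0.3, -0.9, 0, 0, 0.45], [-0.3, -0.9, 0, 0, 0.45]]])

```text
time_s: 2.18
ee_pos: [455.5, -188.7, 213.8]
ee_rot: [180.0, -0.0, 179.8]
force: [1.2, 0.4, 0.8]
gripper_width: 41.3
gripper_force: 0.0
```

send_rows(steps=[[[-0.3, -0.9, 0, 0, 0.45], [-0.3, -0.9, 0, 0, 0.45], [-0.3, -0.9, 0, 0, 0.45], [-0.3, -0.9, 0, 0, 0.45], [-0.3, -0.9, 0, 0, 0.45]]])

```text
time_s: 2.6
ee_pos: [515.6, -368.6, 213.5]
ee_rot: [180.0, -0.0, 179.8]
force: [0.9, 0.2, 0.3]
gripper_width: 41.3
gripper_force: 0.0
```

send_rows(steps=[[[0, 0, 0, 1, 0.45], [0, 0, 0, 1, 0.45], [0, 0, 0, 1, 0.45], [0, 0, 0, 1, 0.45], [0, 0, 0, 1, 0.45]]])

```text
time_s: 3.02
ee_pos: [515.3, -366.8, 213.3]
ee_rot: [180.0, -0.1, 145.1]
force: [-0.1, -0.1, 0.4]
gripper_width: 41.0
gripper_force: 0.0
```

send_rows(steps=[[[0, 0, 0, 1, 0.45], [0, 0, 0, 1, 0.45], [0, 0, 0, 1, 0.45], [0, 0, 0, 1, 0.45], [0, 0, 0, 1, 0.45]]])

```text
time_s: 3.43
ee_pos: [515.3, -366.6, 213.5]
ee_rot: [-180.0, -0.0, 110.8]
force: [-0.9, 0.4, -0.5]
gripper_width: 40.9
gripper_force: 0.0
```

send_rows(steps=[[[0, 0, 0, 1, 0.45], [0, 0, 0, 1, 0.45], [0, 0, 0, 1, 0.45], [0, 0, 0, 1, 0.45], [0, 0, 0, 1, 0.45]]])

```text
time_s: 3.85
ee_pos: [515.3, -366.6, 213.5]
ee_rot: [-180.0, -0.0, 76.4]
force: [-0.7, 0.0, -0.1]
gripper_width: 41.1
gripper_force: 0.0
```

send_rows(steps=[[[0, 0, 0, 1, 0.45], [0, 0, 0, 1, 0.45], [0, 0, 0, 1, 0.45], [0, 0, 0, 0.35, 0.45], [0, 0, 0, 0, 0.45]]])

```text
time_s: 4.27
ee_pos: [515.4, -366.7, 213.5]
ee_rot: [-180.0, -0.0, 53.7]
force: [0.5, 0.7, 0.2]
gripper_width: 41.1
gripper_force: 0.0
```

```bash
python3 - <<'E'
from h import *
p,P,f=grab('wrist','w1.png')
z=P[...,2]; m=(abs(z-113)<4)&(np.hypot(P[...,0]-521,P[...,1]+376)<45)
q=P[m][:,:2].astype(np.float32);r=cv2.minAreaRect(q);print(m.sum(),r,cv2.boxPoints(r).round(1).tolist(),np.median(z[m]))
b=(abs(z-81)<4)&(P[...,1]<-335)&(P[...,1]>-440)&(abs(P[...,0]-521)<100);q=P[b][:,:2].astype(np.float32);r=cv2.minAreaRect(q);print(b.sum(),r,cv2.boxPoints(r).round(1).tolist(),np.median(z[b]))
E
```

```text
1207 ((523.4860229492188, -375.967529296875), (46.68145751953125, 11.443155288696289), 54.39779281616211) [[505.20001220703125, -391.6000061035156], [514.5999755859375, -398.29998779296875], [541.7000122070312, -360.29998779296875], [532.4000244140625, -353.70001220703125]] 113.18739862146543
18204 ((523.070068359375, -378.2369689941406), (156.34661865234375, 88.07965087890625), 0.6189246773719788) [[444.3999938964844, -335.0], [445.3999938964844, -423.1000061035156], [601.7000122070312, -421.3999938964844], [600.7999877929688, -333.3999938964844]] 80.78453079542655
```

View pics/w1.png

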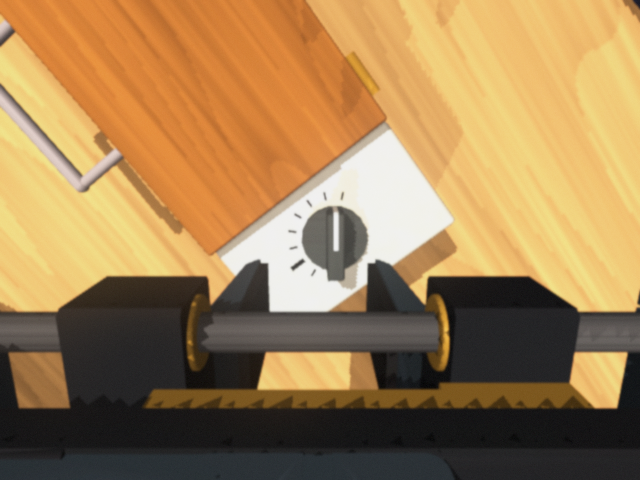

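The wrist view shows the white pointer at (336,220), the zero mark at (297,264) and the dial hub at (335,237). Descending on the bar and gripping it.

send_rows(steps=[[[-0.08, 0.28, 0.5, 0, 0.45], [0, 0, 1, -0.03, 0.45], [0, 0, 0.9, 0, 0.45], [0, 0, 0.65, 0, 0.45], [0, 0, 0, 0, 0.45]]])

```text
time_s: 4.73
ee_pos: [521.6, -375.2, 88.8]
ee_rot: [-179.7, -0.0, 54.1]
force: [0.4, -0.4, 0.7]
gripper_width: 40.9
gripper_force: 0.0
```

send_rows(steps=[[[0, 0, 0, 0, 0.05], [0, 0, 0, 0, 0.05], [0, 0, 0, 0, 0.05], [0, 0, 0, 0, 0.05], [0, 0, 0, 0, 0.05]]], squeeze=12)

```text
time_s: 5.15
ee_pos: [523.1, -376.3, 92.4]
ee_rot: [179.9, -0.0, 54.1]
force: [-0.2, 0.1, -0.7]
gripper_width: 11.8
gripper_force: 12.0
```

send_rows(steps=[[[0, 0, 0, -0.8, 0.05], [0, 0, 0, -0.8, 0.05], [0, 0, 0, -0.8, 0.05], [0, 0, 0, -0.8, 0.05], [0, 0, 0, -0.8, 0.05]]])

```text
time_s: 5.57
ee_pos: [522.4, -376.0, 92.4]
ee_rot: [-180.0, 0.0, 81.8]
force: [-1.4, 0.1, 2.3]
gripper_width: 11.8
gripper_force: 12.0
```

send_rows(steps=[[[0, 0, 0, -0.8, 0.05], [0, 0, 0, -0.8, 0.05], [0, 0, 0, -0.8, 0.05], [0, 0, 0, -0.8, 0.05], [0, 0, 0, -0.8, 0.05]]])

```text
time_s: 5.98
ee_pos: [521.6, -376.0, 92.4]
ee_rot: [-179.9, -0.0, 109.3]
force: [-3.3, -0.6, 2.2]
gripper_width: 11.9
gripper_force: 12.0
```

send_rows(steps=[[[0, 0, 0, -0.8, 0.05], [0, 0, 0, -0.8, 0.05], [0, 0, 0, -0.8, 0.05], [0, 0, 0, -0.8, 0.05], [0, 0, 0, -0.8, 0.05]]])

```text
time_s: 6.4
ee_pos: [521.1, -376.5, 92.4]
ee_rot: [-179.9, -0.1, 136.9]
force: [-5.5, -2.0, 3.2]
gripper_width: 11.7
gripper_force: 12.0
```

send_rows(steps=[[[0, 0, 0, -0.8, 0.05], [0, 0, 0, -0.8, 0.05], [0, 0, 0, -0.8, 0.05], [0, 0, 0, -0.8, 0.05], [0, 0, 0, -0.8, 0.05]]])

```text
time_s: 6.82
ee_pos: [520.7, -377.1, 92.4]
ee_rot: [-179.8, -0.2, 164.4]
force: [-5.4, -3.0, 2.2]
gripper_width: 12.1
gripper_force: 12.0
```

send_rows(steps=[[[0, 0, 0, -0.8, 0.05], [0, 0, 0, -0.8, 0.05], [0, 0, 0, -0.8, 0.05], [0, 0, 0, 0, 0.05], [0, 0, 0, 0, 0.05]]])

```text
time_s: 7.23
ee_pos: [520.6, -377.5, 92.4]
ee_rot: [-179.9, -0.2, -179.4]
force: [-5.2, -4.8, 1.8]
gripper_width: 12.2
gripper_force: 12.0
```

send_rows(steps=[[[0, 0, 0, 0, 0.3], [0, 0, 0, 0, 0.4], [0, 0, 0, 0, 0.4], [0, 0, -0.5, 0, 0.4], [0, 0, -1, 0, 0.4]]])

```text
time_s: 7.65
ee_pos: [520.2, -373.6, 147.3]
ee_rot: [179.6, -0.5, -179.4]
force: [0.1, -0.1, -0.4]
gripper_width: 36.4
gripper_force: 0.0
```

send_rows(steps=[[[0, 0, -1, 0, 0.4], [0, 0, -0.5, 0, 0.4], [0, 0.5, 0, 0, 0.4], [0, 0, 0, 0, 0.4], [0, 0, 0, 0, 0.4]]])

```text
time_s: 8.07
ee_pos: [522.5, -355.3, 212.1]
ee_rot: [-180.0, 0.0, -179.4]
force: [0.3, -0.4, 0.8]
gripper_width: 36.7
gripper_force: 0.0
```

```bash
python3 - <<'E'
from h import *
p,P,f=grab('wrist','w2.png')
z=P[...,2]; m=(abs(z-113)<4)&(np.hypot(P[...,0]-521,P[...,1]+376)<45)
q=P[m][:,:2].astype(np.float32);r=cv2.minAreaRect(q);print(m.sum(),r,cv2.boxPoints(r).round(1).tolist())
b=(abs(z-81)<4)&(P[...,1]<-333)&(P[...,1]>-440)&(abs(P[...,0]-521)<100);q=P[b][:,:2].astype(np.float32);r=cv2.minAreaRect(q);print(r,cv2.boxPoints(r).round(1).tolist())
# zero mark: dark pixels on deck in front of dial
d=b&(p.max(2)<70)&(abs(P[...,1]+376)<12)&(P[...,0]<496)&(P[...,0]>455);print('mark',d.sum(),np.nanmean(P[d],0))
E
```

```text
1260 ((522.2407836914062, -376.5525207519531), (46.80680465698242, 12.139689445495605), 0.5380581617355347) [[498.79998779296875, -370.70001220703125], [498.8999938964844, -382.79998779296875], [545.7000122070312, -382.3999938964844], [545.5999755859375, -370.29998779296875]]
((516.0330200195312, -377.36474609375), (141.4442596435547, 90.0332260131836), 0.6128732562065125) [[444.79998779296875, -333.1000061035156], [445.79998779296875, -423.1000061035156], [587.2000122070312, -421.6000061035156], [586.2999877929688, -331.6000061035156]]
mark 0 [nan nan nan]<stdin>:7: RuntimeWarning: Mean of empty slice
```

View pics/w2.png

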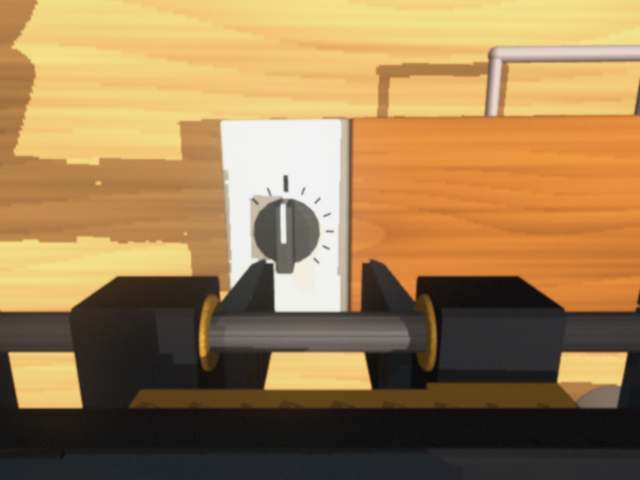

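The dial bar is parallel to the deck (0.54° against 0.61°), and the pointer at (283,205) lines up with the zero mark at (286,184). The dial is at zero. Next I move to the handle.

send_rows(steps=[[[0.59, 0.83, 0, 0, 0.35], [0.59, 0.83, 0, 0, 0.35], [0.59, 0.83, 0, 0, 0.35], [0.59, 0.83, 0, 0, 0.35], [0.59, 0.83, 0, 0, 0.35]]])

```text
time_s: 8.53
ee_pos: [401.3, -190.1, 210.7]
ee_rot: [179.9, -0.1, -179.5]
force: [0.8, 0.3, 0.2]
gripper_width: 31.9
gripper_force: 0.0
```

send_rows(steps=[[[0, 0, 0, 1, 0.35], [0, 0, 0, 1, 0.35], [0, 0, 0, 1, 0.35], [0, 0, 0, 1, 0.35], [0, 0, 0, 1, 0.35]]])

```text
time_s: 8.95
ee_pos: [402.6, -191.3, 211.1]
ee_rot: [-180.0, -0.1, 145.8]
force: [-0.5, -0.4, -0.7]
gripper_width: 32.2
gripper_force: 0.0
```

send_rows(steps=[[[0, 0, 0, 1, 0.35], [0, 0, 0, 1, 0.35], [0, 0, 0, 1, 0.35], [0, 0, 0, 1, 0.35], [0, 0, 0, 1, 0.35]]])

```text
time_s: 9.37
ee_pos: [402.6, -191.5, 211.0]
ee_rot: [-179.9, -0.1, 111.5]
force: [-0.1, -0.3, -0.9]
gripper_width: 32.0
gripper_force: 0.0
```

send_rows(steps=[[[0, 0, 0, 1, 0.35], [0, 0, 0, 1, 0.35], [0, 0, 0, 1, 0.35], [0, 0, 0, 0.1, 0.35], [0, 0, 0, 0, 0.35]]])

```text
time_s: 9.78
ee_pos: [402.7, -191.4, 211.2]
ee_rot: [-179.9, -0.0, 90.6]
force: [0.1, 0.2, 0.3]
gripper_width: 32.2
gripper_force: 0.0
```

```bash
python3 - <<'E'
from h import *
p,P,f=grab('wrist','w3.png')
m=(abs(P[...,2]-91)<6)&(abs(P[...,0]-405)<20)&(abs(P[...,1]+190)<70)&(p.min(2)>60)
q=P[m];print(m.sum(),np.median(q,0),q.min(0),q.max(0))
mid=q[abs(q[:,1]+190)<40];print(np.percentile(mid[:,0],[3,50,97]))
print(env.state()['ee_pos'],env.state()['qpos'])
E
```

```text
2663 [ 404.37982759 -185.99388918   91.68711975] [ 397.11520629 -245.37837552   86.33416223] [ 424.9816771  -136.53867767   94.80153237]
[398.12131835 403.13886641 408.11378063]
[ 402.6804419  -191.30786792  211.34789855] [-2.68857105e+01  6.74925435e+00  1.05465599e+02 -5.97536049e-03
  6.78540909e+01 -2.75196806e+01]
```

View pics/w3.png

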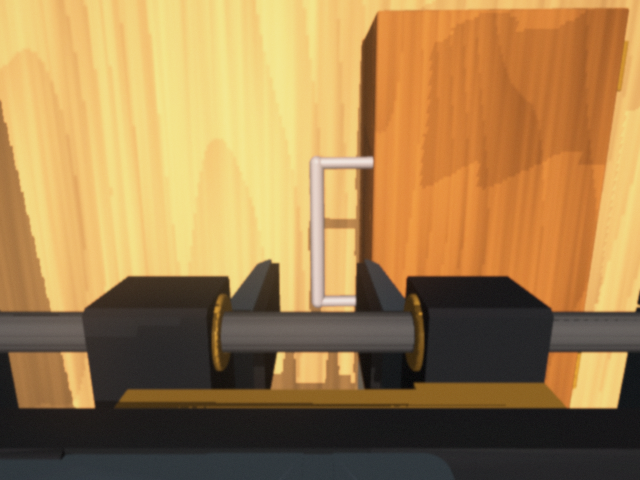

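The wrist view shows the handle bar at (318,230), between the fingers, with the lid edge at x≈365. Descending and closing on the bar.

send_rows(steps=[[[0, 0.02, 0.9, 0, 0.35], [0, 0, 0.9, 0, 0.35], [0, 0, 0.9, 0, 0.35], [0, 0, 0.88, 0, 0.35], [0, 0, 0, 0, 0.35]]])

```text
time_s: 10.25
ee_pos: [399.1, -188.9, 63.4]
ee_rot: [-179.3, -0.4, 90.6]
force: [-1.3, 0.2, -0.3]
gripper_width: 31.7
gripper_force: 0.0
```

send_rows(steps=[[[0, 0, 0, 0, 0.3], [0, 0, 0, 0, 0.05], [0, 0, 0, 0, 0.05], [0, 0, 0, 0, 0.05], [0, 0, 0, 0, 0.05]]], squeeze=20)

```text
time_s: 10.67
ee_pos: [402.2, -191.7, 70.4]
ee_rot: [-179.9, 0.1, 90.6]
force: [-5.4, -1.8, 4.3]
gripper_width: 9.5
gripper_force: 20.0
```

```bash
python3 - <<'E'
import numpy as np
n=26;c=np.radians(np.linspace(2.07,100.6,n+1));R=194.13
x=-R*np.cos(c);z=R*np.sin(c)
for a,b in zip(np.diff(x)/40,-np.diff(z)/40): print(f"[{-0.01*a:.2f}, {a:.2f}, {b:.2f}]",end=' ')
E
```

```text
[-0.00, 0.02, -0.32] [-0.00, 0.04, -0.32] [-0.00, 0.06, -0.31] [-0.00, 0.08, -0.31] [-0.00, 0.11, -0.30] [-0.00, 0.12, -0.30] [-0.00, 0.14, -0.29] [-0.00, 0.16, -0.28] [-0.00, 0.18, -0.27] [-0.00, 0.20, -0.25] [-0.00, 0.21, -0.24] [-0.00, 0.23, -0.22] [-0.00, 0.24, -0.21] [-0.00, 0.26, -0.19] [-0.00, 0.27, -0.17] [-0.00, 0.28, -0.16] [-0.00, 0.29, -0.14] [-0.00, 0.30, -0.12] [-0.00, 0.31, -0.10] [-0.00, 0.31, -0.08] [-0.00, 0.32, -0.06] [-0.00, 0.32, -0.04] [-0.00, 0.32, -0.01] [-0.00, 0.32, 0.01] [-0.00, 0.32, 0.03] [-0.00, 0.32, 0.05]
```

send_rows(steps=[[[0, 0.02, -0.32, 0, 0.05], [0, 0.04, -0.32, 0, 0.05], [0, 0.06, -0.31, 0, 0.05], [0, 0.08, -0.31, 0, 0.05], [0, 0.11, -0.3, 0, 0.05]]])

```text
time_s: 11.08
ee_pos: [414.3, -191.5, 132.8]
ee_rot: [-179.9, 0.1, 90.6]
force: [-4.1, -2.2, -0.9]
gripper_width: 9.2
gripper_force: 20.0
```

send_rows(steps=[[[0, 0.12, -0.3, 0, 0.05], [0, 0.14, -0.29, 0, 0.05], [0, 0.16, -0.28, 0, 0.05], [0, 0.18, -0.27, 0, 0.05], [0, 0.2, -0.25, 0, 0.05]]])

```text
time_s: 11.5
ee_pos: [445.3, -190.9, 188.7]
ee_rot: [-179.7, 0.1, 90.6]
force: [-6.8, -1.1, 2.3]
gripper_width: 9.7
gripper_force: 20.0
```

send_rows(steps=[[[0, 0.21, -0.24, 0, 0.05], [0, 0.23, -0.22, 0, 0.05], [0, 0.24, -0.21, 0, 0.05], [0, 0.26, -0.19, 0, 0.05], [0, 0.27, -0.17, 0, 0.05]]])

```text
time_s: 11.92
ee_pos: [493.5, -190.0, 231.5]
ee_rot: [-179.8, 0.0, 90.6]
force: [-8.6, 1.8, 9.1]
gripper_width: 9.5
gripper_force: 20.0
```

send_rows(steps=[[[0, 0.28, -0.16, 0, 0.05], [0, 0.29, -0.14, 0, 0.05], [0, 0.3, -0.12, 0, 0.05], [0, 0.31, -0.1, 0, 0.05], [0, 0.31, -0.08, 0, 0.05]]])

```text
time_s: 12.33
ee_pos: [555.9, -188.7, 255.2]
ee_rot: [179.9, -0.0, 90.6]
force: [-3.3, 2.0, 4.0]
gripper_width: 9.4
gripper_force: 20.0
```

send_rows(steps=[[[0, 0.32, -0.06, 0, 0.05], [0, 0.32, -0.04, 0, 0.05], [0, 0.32, -0.01, 0, 0.05], [0, 0.32, 0.01, 0, 0.05], [0, 0, 0, 0, 0.05]]])

```text
time_s: 12.75
ee_pos: [609.6, -188.1, 258.3]
ee_rot: [179.7, -0.1, 90.6]
force: [0.3, 4.2, 4.4]
gripper_width: 9.5
gripper_force: 20.0
```

send_rows(steps=[[[0, 0.3, 0.03, 0, 0.05], [0, 0.25, 0.04, 0, 0.05], [0, 0.08, 0.02, 0, 0.05], [0, 0, 0, 0, 0.05], [0, 0, 0, 0, 0.05]]])

```text
time_s: 13.17
ee_pos: [631.9, -187.7, 254.9]
ee_rot: [179.9, -0.1, 90.6]
force: [-1.7, 4.4, 6.7]
gripper_width: 9.6
gripper_force: 20.0
```

send_rows(steps=[[[0, 0.08, 0.01, 0, 0.05], [0, 0.08, 0.02, 0, 0.05], [0, 0.04, 0.01, 0, 0.05], [0, 0, 0, 0, 0.05], [0, 0, 0, 0, 0.05]]])

```text
time_s: 13.58
ee_pos: [631.9, -187.7, 254.7]
ee_rot: [-179.1, -0.1, 90.5]
force: [-22.5, 6.9, 18.0]
gripper_width: 9.4
gripper_force: 20.0
```

The stop has been reached: the x force rose and the arm no longer advanced. I relax, release, rise and move back.

send_rows(steps=[[[0, -0.18, -0.04, 0, 0.05], [0, 0, 0, 0, 0.3], [0, 0, 0, 0, 0.4], [0, 0, 0, 0, 0.4], [0, 0, -0.5, 0, 0.4]]])

```text
time_s: 14.0
ee_pos: [631.6, -189.2, 268.1]
ee_rot: [-179.5, -0.1, 90.5]
force: [0.4, 0.4, -0.8]
gripper_width: 33.3
gripper_force: 0.0
```

send_rows(steps=[[[0, 0, -1, 0, 0.4], [0, 0, -0.5, 0, 0.4], [0, -1, 0, 0, 0.8], [0, -1, 0, 0, 0.8], [0, -1, 0, 0, 0.8]]])

```text
time_s: 14.42
ee_pos: [512.6, -190.7, 331.7]
ee_rot: [-180.0, 0.0, 90.5]
force: [0.3, 0.3, 0.0]
gripper_width: 53.5
gripper_force: 0.0
```

send_rows(steps=[[[0, -1, 0, 0, 0.8], [0, -1, 0, 0, 0.8], [0, -1, 0, 0, 0.8], [0, -0.5, 0, 0, 0.8], [0, 0, 0, 0, 0.8]]])

```text
time_s: 14.83
ee_pos: [369.7, -191.5, 333.1]
ee_rot: [-180.0, 0.1, 90.4]
force: [0.0, 0.0, -0.5]
gripper_width: 73.0
gripper_force: 0.0
```

```bash
python3 - <<'E'
from h import *
p,P,f=grab('top','t2.png'); np.save('t2.npy',P)
m=(P[...,0]>400)&(P[...,0]<680)&(abs(P[...,1]+188)<150)&(P[...,2]>270)
print(np.nanmean(P[m],0),m.sum())
print(env.state()['ee_pos'])
grab('wrist','w4.png'); 
E
python3 -c "
import cv2,numpy as np
a=cv2.imread('pics/t2.png')[190:340,290:520];a=cv2.resize(a,(690,450));b=cv2.imread('pics/w4.png')
cv2.imwrite('pics/t2c.png',a)"
```

```text
[ 441.0703861  -176.64659361  539.17433343] 4099
[ 372.07140613 -191.84347543  333.03142706]
```

View pics/t2c.png

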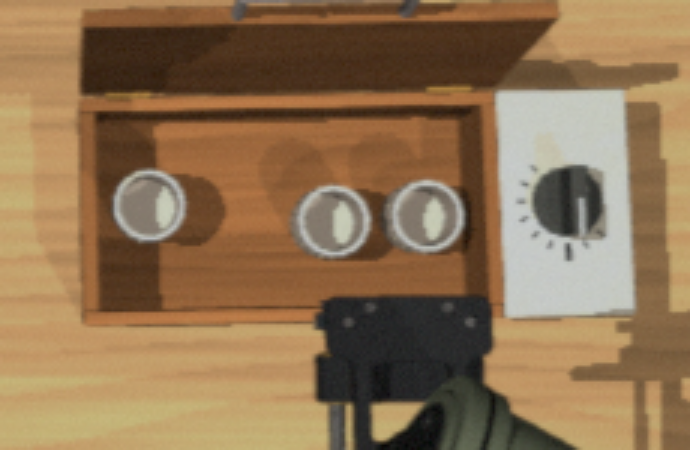

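The top crop shows three cups at (150,205), (332,222) and (427,217). The lid stands open at its stop, and the dial pointer is at the zero mark.

```bash
cat >> h.py <<'E'
def cups(P,z0,c,r=45,tol=6):
    m=(abs(P[...,2]-z0)<tol)&(np.hypot(P[...,0]-c[0],P[...,1]-c[1])<r)
    q=P[m][:,:2].astype(np.float32)
    (cx,cy),rad=cv2.minEnclosingCircle(q); rr=cv2.minAreaRect(q)
    return np.round([cx,cy,rad,*rr[0],*rr[1],len(q)],1)
def tray(P):
    v=(abs(P[...,2]-27)<5)&(np.abs(P[...,1]-248)<180)&(np.abs(P[...,0]-511)<180)&(P[...,1]>90)
    q=P[v][:,:2]; c=np.median(q,0)
    for k in range(20):
        d=np.hypot(*(q-c).T); s=q[abs(d-112)<(30 if k<6 else 9)]
        t=np.linalg.lstsq(np.c_[2*s,np.ones(len(s))],(s**2).sum(1),rcond=None)[0]; c=t[:2]
    return c.round(1),np.sqrt(t[2]+c@c).round(1),len(s)
E
python3 - <<'E'
from h import *
P=np.load('t2.npy')
def px(u,v): return P[190+v//3,290+u//3]
for u,v in [(150,205),(332,222),(427,217)]:
    c=px(u,v); print(c.round(1),cups(P,62,c,38))
m=(abs(P[...,2]-80)<4)&(abs(P[...,1]+188)<150)&(P[...,0]>430)&(P[...,0]<610); q=P[m];print(q.min(0),q.max(0))
print(tray(P))
E
```

```text
[520.8 -97.8  19.9] [519.2 -93.4  24.7 519.8 -93.5  46.3  48.2 137. ]
[ 508.1 -226.8   22.3] [ 508.  -230.7   34.   512.  -229.    48.2   65.8  157. ]
[ 512.5 -295.5   23.5] [ 512.5 -297.9   36.2  513.  -292.5   61.6   53.7  193. ]
[ 436.21873457 -337.94712298   76.03031123] [598.45087306 -45.16950416  83.98980491]
(array([513. , 228.2]), np.float64(112.2), 717)
```

```bash
python3 - <<'E'
from h import *
p,P,f=grab('wrist','w5.png')
print(f['cam_to_world'].round(2).tolist())
for c in [(519.5,-93.4),(509,-228),(512.5,-296)]:
    try: print(cups(P,62,c,36,4))
    except Exception as e: print(e)
print(env.state()['ee_pos'])
E
```

```text
[[1.0, 0.01, 0.0, 373.45], [0.01, -0.97, -0.24, -123.3], [0.0, 0.24, -0.97, 504.21], [0.0, 0.0, 0.0, 1.0]]
[521.2 -93.1  25.1 521.1 -93.4  48.7  48.9 721. ]
[ 509.5 -230.2   33.8  514.3 -228.1   49.4   65.4  626. ]
[ 521.4 -278.2   22.5  525.7 -273.1   14.2   45.1  191. ]
[ 374.06744506 -191.90343636  332.4743868 ]
```

View pics/w5.png

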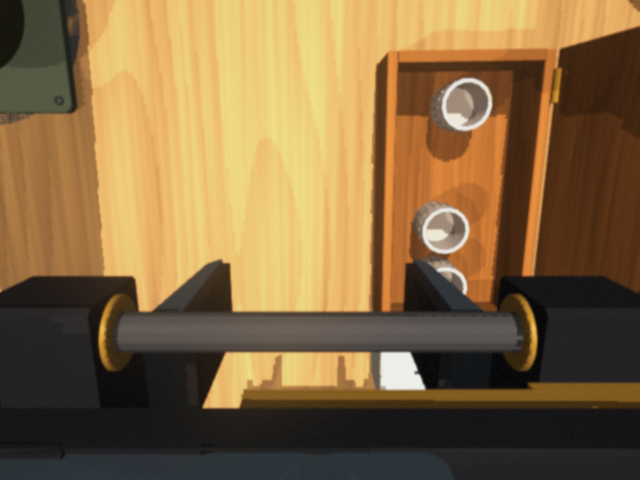

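The wrist view shows cups at (465,105), (444,230) and, partly hidden, (445,285). I refine them with a circle fit.

```bash
cat >> h.py <<'E'
def ring(P,z0,c,tol=5,R=25.):
    from scipy.optimize import least_squares
    m=(abs(P[...,2]-z0)<tol); q=P[m][:,:2]; c=np.array(c,float)
    for k in range(12):
        d=np.hypot(*(q-c).T); s=q[abs(d-R+2)<(9 if k<6 else 5)]
        c=least_squares(lambda t:np.hypot(*(s-t).T)-R+2,c,loss='soft_l1').x
    return c.round(1),len(s)
E
python3 - <<'E'
from h import *
p,W,f=grab('wrist'); T=np.load('t2.npy')
for c in [(520,-93.4),(510,-229),(513,-295)]: print(ring(T,62,c),ring(W,62,c))
p,P,f=grab('top');print(tray(P))
E
```

```text
(array([518.7, -93.2]), 130) (array([520.5, -93.4]), 740)
(array([ 508.2, -221.1]), 137) (array([ 510. , -220.7]), 625)
(array([ 511.9, -286.1]), 149) (array([ 513.4, -285.7]), 194)
(array([513.1, 228.1]), np.float64(112.2), 714)
```

send_rows(steps=[[[-0.19, 0.845, 0, 0, 0.78], [-0.19, 0.845, 0, 0, 0.78], [-0.19, 0.845, 0, 0, 0.78], [-0.19, 0.845, 0, 0, 0.78], [0, 0, 0, 0, 0.78]]])

```text
time_s: 15.5
ee_pos: [515.0, -221.6, 329.0]
ee_rot: [-180.0, -0.1, 90.6]
force: [-0.1, -0.3, 0.3]
gripper_width: 70.9
gripper_force: 0.0
```

send_rows(steps=[[[0, 0, 1, 0, 0.78], [0, 0, 1, 0, 0.78], [0, 0, 1, 0, 0.78], [0, 0, 1, 0, 0.78], [0, 0, 1, 0, 0.78]]])

```text
time_s: 15.92
ee_pos: [508.9, -220.2, 130.1]
ee_rot: [-180.0, -0.0, 90.5]
force: [0.0, -0.7, -0.5]
gripper_width: 70.7
gripper_force: 0.0
```

send_rows(steps=[[[0, 0, 0, 0, 0.78], [0, 0, 0, 0, 0.78], [0, 0, 0.3, 0, 0.78], [0, 0, 0.3, 0, 0.78], [0, 0, 0, 0, 0.78]]])

```text
time_s: 16.33
ee_pos: [509.8, -220.9, 109.6]
ee_rot: [179.9, 0.0, 90.5]
force: [0.3, -0.2, -0.6]
gripper_width: 70.9
gripper_force: 0.0
```

send_rows(steps=[[[0, 0, 0.4, 0, 0.78], [0, 0, 0.4, 0, 0.78], [0, 0, 0.4, 0, 0.78], [0, 0, 0.3, 0, 0.78], [0, 0, 0.2, 0, 0.78]]])

```text
time_s: 16.75
ee_pos: [510.4, -221.3, 41.9]
ee_rot: [179.8, 0.1, 90.5]
force: [0.3, -0.5, 0.6]
gripper_width: 71.4
gripper_force: 0.0
```

send_rows(steps=[[[0, 0, 0, 0, 0.65], [0, 0, 0, 0, 0.5], [0, 0, 0, 0, 0.4], [0, 0, 0, 0, 0.4], [0, 0, 0, 0, 0.4]]], squeeze=15)

```text
time_s: 17.17
ee_pos: [509.7, -221.1, 41.7]
ee_rot: [179.8, 0.1, 90.5]
force: [0.7, 0.1, 4.4]
gripper_width: 48.5
gripper_force: 15.0
```

send_rows(steps=[[[0, 0, -0.4, 0, 0.4], [0, 0, -0.6, 0, 0.4], [0, 0, -1, 0, 0.4], [0, 0, -1, 0, 0.4], [0, 0, -1, 0, 0.4]]])

```text
time_s: 17.58
ee_pos: [508.1, -220.3, 202.0]
ee_rot: [-180.0, -0.0, 90.5]
force: [1.4, -0.8, -1.3]
gripper_width: 48.5
gripper_force: 15.0
```

send_rows(steps=[[[0.98, 0.016, 0, 0, 0.4], [0.98, 0.016, 0, 0, 0.4], [0.98, 0.016, 0, 0, 0.4], [0.98, 0.016, 0, 0, 0.4], [0.98, 0.016, 0, 0, 0.4]]])

```text
time_s: 18.0
ee_pos: [509.6, -23.0, 200.7]
ee_rot: [180.0, -0.0, 90.5]
force: [0.7, 0.3, -0.8]
gripper_width: 48.6
gripper_force: 15.0
```

```bash
python3 - <<'E'
from h import *
p,P,f=grab('top');print(tray(P),env.state()['ee_pos'])
E
```

```text
(array([513. , 228.1]), np.float64(112.2), 707) [509.35899062 -16.00802607 200.67992255]
```

send_rows(steps=[[[0.98, 0.02, 0, 0, 0.4], [0.98, 0.02, 0, 0, 0.4], [0.98, 0.02, 0, 0, 0.4], [0.98, 0.02, 0, 0, 0.4], [0.98, 0.02, 0, 0, 0.4]]])

```text
time_s: 18.47
ee_pos: [512.1, 173.0, 200.6]
ee_rot: [180.0, 0.0, 90.5]
force: [-0.1, 0.2, -1.3]
gripper_width: 48.7
gripper_force: 15.0
```

send_rows(steps=[[[0.98, 0.02, 0, 0, 0.4], [0.98, 0.02, 0, 0, 0.4], [0.98, 0.02, 0, 0, 0.4], [0, 0, 0, 0, 0.4], [0, 0, 0.6, 0, 0.4]]])

```text
time_s: 18.88
ee_pos: [516.3, 292.5, 180.2]
ee_rot: [179.5, -0.3, 90.7]
force: [0.6, 0.8, -0.1]
gripper_width: 48.1
gripper_force: 15.0
```

send_rows(steps=[[[0, 0, 0.9, 0, 0.4], [0, 0, 0.9, 0, 0.4], [0, 0, 0.6, 0, 0.4], [0, 0, 0.4, 0, 0.4], [0, 0, 0.2, 0, 0.4]]])

```text
time_s: 19.3
ee_pos: [512.3, 287.6, 53.7]
ee_rot: [-179.7, 0.1, 90.5]
force: [-0.9, -0.8, -1.9]
gripper_width: 48.4
gripper_force: 15.0
```

send_rows(steps=[[[0, 0, 0.15, 0, 0.4], [0, 0, 0.1, 0, 0.4], [0, 0, 0.1, 0, 0.4], [0, 0, 0.05, 0, 0.4], [0, 0, 0, 0, 0.4]]])

```text
time_s: 19.72
ee_pos: [514.2, 289.2, 40.8]
ee_rot: [180.0, -0.0, 90.5]
force: [-0.4, -0.4, 0.1]
gripper_width: 48.7
gripper_force: 15.0
```

send_rows(steps=[[[0, 0, 0.06, 0, 0.4], [0, 0, 0.05, 0, 0.4], [0, 0, 0.03, 0, 0.4], [0, 0, 0, 0, 0.4], [0, 0, 0, 0, 0.4]]])

```text
time_s: 20.13
ee_pos: [514.0, 289.1, 34.9]
ee_rot: [180.0, -0.0, 90.5]
force: [0.0, -0.0, -1.4]
gripper_width: 48.4
gripper_force: 15.0
```

send_rows(steps=[[[0, 0, 0, 0, 0.6], [0, 0, 0, 0, 0.75], [0, 0, 0, 0, 0.75], [0, 0, 0, 0, 0.75], [0, 0, -0.3, 0, 0.75]]])

```text
time_s: 20.55
ee_pos: [512.4, 288.3, 45.0]
ee_rot: [-179.8, 0.1, 90.5]
force: [-1.5, -0.3, -0.0]
gripper_width: 68.4
gripper_force: 0.0
```

send_rows(steps=[[[0, 0, -0.5, 0, 0.75], [0, 0, -1, 0, 0.75], [0, 0, -1, 0, 0.75], [0, 0, -1, 0, 0.75], [0, 0, -0.5, 0, 0.75]]])

```text
time_s: 20.97
ee_pos: [515.6, 290.0, 212.3]
ee_rot: [179.6, -0.2, 90.5]
force: [0.7, 0.3, 0.1]
gripper_width: 68.5
gripper_force: 0.0
```

send_rows(steps=[[[-0.96, -0.012, 0, 0, 0.78], [-0.96, -0.012, 0, 0, 0.78], [-0.96, -0.012, 0, 0, 0.78], [-0.96, -0.012, 0, 0, 0.78], [-0.96, -0.012, 0, 0, 0.78]]])

```text
time_s: 21.38
ee_pos: [512.7, 95.5, 206.9]
ee_rot: [180.0, -0.0, 90.5]
force: [0.0, -0.0, -0.5]
gripper_width: 71.1
gripper_force: 0.0
```

send_rows(steps=[[[-0.96, -0.012, 0, 0, 0.78], [-0.96, -0.012, 0, 0, 0.78], [-0.96, -0.012, 0, 0, 0.78], [-0.96, -0.012, 0, 0, 0.78], [-0.96, -0.012, 0, 0, 0.78]]])

```text
time_s: 21.8
ee_pos: [512.0, -96.8, 207.0]
ee_rot: [180.0, -0.0, 90.5]
force: [0.7, 0.6, 0.4]
gripper_width: 71.4
gripper_force: 0.0
```

```bash
python3 - <<'E'
from h import *
p,P,f=grab('top');print(tray(P),env.state()['ee_pos']); print(ring(P,55,(514,289)),ring(P,62,(513,-286)),ring(P,62,(519.7,-93.3)))
E
```

```text
(array([513. , 228.2]), np.float64(112.3), 711) [ 512.1897542  -103.45343195  206.95242711]
(array([512.2, 287.3]), 152) (array([ 511.9, -286. ]), 147) (array([519.7, -93.3]), 0)
```

send_rows(steps=[[[-0.95, -0.012, 0, 0, 0.78], [-0.95, -0.012, 0, 0, 0.78], [-0.95, -0.012, 0, 0, 0.78], [-0.95, -0.012, 0, 0, 0.78], [-0.95, -0.012, 0, 0, 0.78]]])

```text
time_s: 22.27
ee_pos: [511.4, -286.5, 206.9]
ee_rot: [180.0, -0.0, 90.5]
force: [0.5, 0.8, 0.0]
gripper_width: 71.6
gripper_force: 0.0
```

send_rows(steps=[[[0, 0, 0, 0, 0.78], [0, 0, 0.8, 0, 0.78], [0, 0, 0.8, 0, 0.78], [0, 0, 0, 0, 0.78], [0, 0, 0, 0, 0.78]]])

```text
time_s: 22.68
ee_pos: [510.8, -284.0, 141.7]
ee_rot: [-179.8, -0.1, 90.5]
force: [1.2, 0.4, 0.0]
gripper_width: 70.9
gripper_force: 0.0
```

send_rows(steps=[[[0, 0, 0.6, 0, 0.78], [0, 0, 0.6, 0, 0.78], [0, 0, 0.5, 0, 0.78], [0, 0, 0.4, 0, 0.78], [0, 0, 0.4, 0, 0.78]]])

```text
time_s: 23.1
ee_pos: [513.5, -285.3, 44.4]
ee_rot: [179.8, 0.1, 90.5]
force: [-0.8, 0.6, 0.5]
gripper_width: 71.4
gripper_force: 0.0
```

send_rows(steps=[[[0, 0, 0, 0, 0.65], [0, 0, 0, 0, 0.5], [0, 0, 0, 0, 0.4], [0, 0, 0, 0, 0.4], [0, 0, 0, 0, 0.4]]])

```text
time_s: 23.52
ee_pos: [513.3, -285.6, 44.9]
ee_rot: [179.8, 0.1, 90.5]
force: [0.3, 0.6, 6.0]
gripper_width: 49.8
gripper_force: 15.0
```

send_rows(steps=[[[0, 0, -0.4, 0, 0.4], [0, 0, -0.6, 0, 0.4], [0, 0, -1, 0, 0.4], [0, 0, -1, 0, 0.4], [0, 0, -1, 0, 0.4]]])

```text
time_s: 23.93
ee_pos: [511.0, -284.7, 204.7]
ee_rot: [-180.0, -0.0, 90.5]
force: [0.9, -0.2, -0.5]
gripper_width: 50.2
gripper_force: 15.0
```

send_rows(steps=[[[0.98, 0.012, 0, 0, 0.4], [0.98, 0.012, 0, 0, 0.4], [0.98, 0.012, 0, 0, 0.4], [0.98, 0.012, 0, 0, 0.4], [0.98, 0.012, 0, 0, 0.4]]])

```text
time_s: 24.35
ee_pos: [511.7, -87.4, 203.3]
ee_rot: [180.0, 0.0, 90.4]
force: [1.4, -0.6, -1.6]
gripper_width: 49.9
gripper_force: 15.0
```

```bash
python3 - <<'E'
from h import *
p,P,f=grab('top');print(tray(P),env.state()['ee_pos']); print(ring(P,55,(512,288)))
E
```

```text
(array([513. , 228.2]), np.float64(112.2), 718) [511.20357825 -80.23692166 203.26739534]
(array([512.3, 287.6]), 153)
```

send_rows(steps=[[[0.98, 0.012, 0, 0, 0.4], [0.98, 0.012, 0, 0, 0.4], [0.98, 0.012, 0, 0, 0.4], [0.98, 0.012, 0, 0, 0.4], [0, 0, 0, 0, 0.4]]])

```text
time_s: 24.82
ee_pos: [512.6, 73.8, 203.2]
ee_rot: [180.0, -0.2, 90.8]
force: [1.0, -0.5, -0.6]
gripper_width: 50.0
gripper_force: 15.0
```

send_rows(steps=[[[0.99, 0.012, 0, 0, 0.4], [0.99, 0.012, 0, 0, 0.4], [0.99, 0.012, 0, 0, 0.4], [0.99, 0.012, 0, 0, 0.4], [0, 0, 0, 0, 0.4]]])

```text
time_s: 25.23
ee_pos: [513.6, 232.2, 202.9]
ee_rot: [179.9, -0.3, 90.8]
force: [0.5, 0.1, -1.3]
gripper_width: 50.1
gripper_force: 15.0
```

send_rows(steps=[[[0, 0, 0.9, 0, 0.4], [0, 0, 0.9, 0, 0.4], [0, 0, 0.9, 0, 0.4], [0, 0, 0.6, 0, 0.4], [0, 0, 0.4, 0, 0.4]]])

```text
time_s: 25.65
ee_pos: [511.8, 224.7, 52.0]
ee_rot: [-179.7, 0.1, 90.5]
force: [-0.7, -0.3, -2.3]
gripper_width: 49.8
gripper_force: 15.0
```

send_rows(steps=[[[0, 0, 0.15, 0, 0.4], [0, 0, 0.1, 0, 0.4], [0, 0, 0.08, 0, 0.4], [0, 0, 0, 0, 0.4], [0, 0, 0, 0, 0.4]]])

```text
time_s: 26.07
ee_pos: [514.3, 226.4, 42.7]
ee_rot: [179.9, -0.0, 90.5]
force: [0.2, -0.4, -1.2]
gripper_width: 49.9
gripper_force: 15.0
```

send_rows(steps=[[[0, 0, 0.06, 0, 0.4], [0, 0, 0.05, 0, 0.4], [0, 0, 0, 0, 0.4], [0, 0, 0, 0, 0.4], [0, 0, 0, 0, 0.4]]])

```text
time_s: 26.48
ee_pos: [514.1, 226.5, 38.0]
ee_rot: [179.9, -0.0, 90.5]
force: [-1.8, 0.3, 4.9]
gripper_width: 50.1
gripper_force: 15.0
```

send_rows(steps=[[[0, 0, 0, 0, 0.6], [0, 0, 0, 0, 0.75], [0, 0, 0, 0, 0.75], [0, 0, 0, 0, 0.75], [0, 0, -0.3, 0, 0.75]]])

```text
time_s: 26.9
ee_pos: [511.7, 225.5, 47.1]
ee_rot: [-179.7, 0.1, 90.5]
force: [0.3, 0.5, -0.9]
gripper_width: 68.3
gripper_force: 0.0
```

send_rows(steps=[[[0, 0, -0.5, 0, 0.75], [0, 0, -1, 0, 0.75], [0, 0, -1, 0, 0.75], [0, 0, -1, 0, 0.75], [0, 0, -0.5, 0, 0.88]]])

```text
time_s: 27.32
ee_pos: [515.2, 227.0, 214.2]
ee_rot: [179.6, -0.2, 90.5]
force: [0.4, 0.8, 0.5]
gripper_width: 72.7
gripper_force: 0.0
```

send_rows(steps=[[[-1, -0.018, 0, 0, 0.88], [-1, -0.018, 0, 0, 0.88], [-1, -0.018, 0, 0, 0.88], [-1, -0.018, 0, 0, 0.88], [-1, -0.018, 0, 0, 0.88]]])

```text
time_s: 27.73
ee_pos: [511.1, 24.6, 209.0]
ee_rot: [-180.0, -0.0, 90.5]
force: [1.0, -0.5, -0.9]
gripper_width: 80.2
gripper_force: 0.0
```

send_rows(steps=[[[-1, -0.018, 0, 0, 0.88], [-1, -0.018, 0, 0, 0.88], [-1, -0.018, 0, 0, 0.88], [0, 0, 0, 0, 0.88], [0, 0, 0.5, 0, 0.88]]])

```text
time_s: 28.15
ee_pos: [512.7, -96.4, 191.9]
ee_rot: [179.6, 0.1, 90.2]
force: [1.6, 0.2, -1.3]
gripper_width: 80.2
gripper_force: 0.0
```

send_rows(steps=[[[0, 0, 0.8, 0, 0.88], [0, 0, 0.8, 0, 0.88], [0, 0, 0.5, 0, 0.88], [0, 0, 0, 0, 0.88], [0, 0, 0, 0, 0.88]]])

```text
time_s: 28.57
ee_pos: [510.0, -93.3, 104.5]
ee_rot: [-179.9, -0.0, 90.5]
force: [-0.3, 0.1, -0.1]
gripper_width: 80.3
gripper_force: 0.0
```

send_rows(steps=[[[0, 0, 0.3, 0, 0.88], [0, 0, 0.4, 0, 0.88], [0, 0, 0.4, 0, 0.88], [0, 0, 0.3, 0, 0.88], [0, 0, 0.15, 0, 0.88]]])

```text
time_s: 28.98
ee_pos: [511.3, -93.7, 43.7]
ee_rot: [179.9, 0.0, 90.5]
force: [-0.2, -0.7, -0.2]
gripper_width: 79.9
gripper_force: 0.0
```

send_rows(steps=[[[0, 0, 0, 0, 0.8], [0, 0, 0, 0, 0.7], [0, 0, 0, 0, 0.6], [0, 0, 0, 0, 0.5], [0, 0, 0, 0, 0.4]]])

```text
time_s: 29.4
ee_pos: [512.0, -94.1, 44.4]
ee_rot: [179.8, 0.0, 90.5]
force: [2.2, 0.6, 1.6]
gripper_width: 49.8
gripper_force: 1.1
```

send_rows(steps=[[[0, 0, 0, 0, 0.4], [0, 0, 0, 0, 0.4], [0, 0, -0.4, 0, 0.4], [0, 0, -0.6, 0, 0.4], [0, 0, -1, 0, 0.4]]])

```text
time_s: 29.82
ee_pos: [506.4, -93.0, 120.2]
ee_rot: [-179.3, -0.1, 90.5]
force: [-0.6, -0.3, -1.6]
gripper_width: 48.9
gripper_force: 15.0
```

send_rows(steps=[[[0, 0, -1, 0, 0.4], [0, 0, -1, 0, 0.4], [0, 0, 0, 0, 0.4], [0, 0, 0, 0, 0.4], [0, 0, 0, 0, 0.4]]])

```text
time_s: 30.23
ee_pos: [508.9, -93.5, 201.7]
ee_rot: [-179.8, -0.0, 90.5]
force: [-0.1, -0.0, -2.0]
gripper_width: 48.5
gripper_force: 15.0
```

```bash
python3 - <<'E'
from h import *
p,P,f=grab('top','t6.png');print(tray(P),env.state()['ee_pos']); print(ring(P,55,(512,288)),ring(P,55,(512,226)))
E
```

```text
(array([513.1, 228.2]), np.float64(112.2), 697) [508.66370103 -93.42885492 201.04724599]
(array([512.4, 287.6]), 151) (array([512.2, 224.6]), 148)
```

send_rows(steps=[[[0.92, 0.022, 0, 0, 0.4], [0.92, 0.022, 0, 0, 0.4], [0.92, 0.022, 0, 0, 0.4], [0.92, 0.022, 0, 0, 0.4], [0.92, 0.022, 0, 0, 0.4]]])

```text
time_s: 30.7
ee_pos: [511.5, 91.5, 200.6]
ee_rot: [-179.7, 0.0, 90.5]
force: [1.6, -0.3, -1.4]
gripper_width: 48.4
gripper_force: 15.0
```

send_rows(steps=[[[0.91, 0.022, 0, 0, 0.4], [0.91, 0.022, 0, 0, 0.4], [0, 0, 0, 0, 0.4], [0, 0, 0, 0, 0.4], [0, 0, 0.9, 0, 0.4]]])

```text
time_s: 31.12
ee_pos: [518.1, 164.0, 171.0]
ee_rot: [179.4, -0.1, 90.6]
force: [2.8, 0.5, -1.6]
gripper_width: 48.3
gripper_force: 15.0
```

send_rows(steps=[[[0, 0, 0.9, 0, 0.4], [0, 0, 0.9, 0, 0.4], [0, 0, 0.6, 0, 0.4], [0, 0, 0.4, 0, 0.4], [0, 0, 0.1, 0, 0.4]]])

```text
time_s: 31.53
ee_pos: [511.1, 160.6, 46.9]
ee_rot: [-179.5, 0.2, 90.4]
force: [-0.4, -0.5, -2.1]
gripper_width: 48.5
gripper_force: 15.0
```

send_rows(steps=[[[0, 0, 0.1, 0, 0.4], [0, 0, 0.05, 0, 0.4], [0, 0, 0, 0, 0.4], [0, 0, 0, 0, 0.4], [0, 0, 0, 0, 0.4]]])

```text
time_s: 31.95
ee_pos: [515.1, 163.2, 46.2]
ee_rot: [179.9, -0.0, 90.5]
force: [0.1, 0.3, -1.0]
gripper_width: 48.6
gripper_force: 15.0
```

send_rows(steps=[[[0, 0, 0.1, 0, 0.4], [0, 0, 0.07, 0, 0.4], [0, 0, 0.04, 0, 0.4], [0, 0, 0, 0, 0.4], [0, 0, 0, 0, 0.4]]])

```text
time_s: 32.37
ee_pos: [514.3, 163.1, 37.3]
ee_rot: [-180.0, 0.0, 90.5]
force: [-2.3, -0.6, 5.3]
gripper_width: 48.5
gripper_force: 15.0
```

send_rows(steps=[[[0, 0, 0, 0, 0.6], [0, 0, 0, 0, 0.75], [0, 0, 0, 0, 0.75], [0, 0, 0, 0, 0.75], [0, 0, -0.3, 0, 0.75]]])

```text
time_s: 32.78
ee_pos: [512.9, 162.6, 46.9]
ee_rot: [-179.7, 0.1, 90.5]
force: [0.4, -0.2, 0.6]
gripper_width: 68.2
gripper_force: 0.0
```

send_rows(steps=[[[0, 0, -1, 0, 0.75], [0, 0, -1, 0, 0.75], [0, 0, -1, 0, 0.75], [0, 0, -1, 0, 0.75], [0, 0, -1, 0, 0.75]]])

```text
time_s: 33.2
ee_pos: [514.0, 163.0, 250.7]
ee_rot: [180.0, -0.0, 90.5]
force: [0.7, 0.5, -0.1]
gripper_width: 68.8
gripper_force: 0.0
```

send_rows(steps=[[[0, 0, -1, 0, 0.6], [0, 0, -1, 0, 0.5], [-0.8, 0.3, 0, 0, 0.45], [-0.8, 0.3, 0, 0, 0.45], [-0.8, 0.3, 0, 0, 0.45]]])

```text
time_s: 33.62
ee_pos: [551.7, 66.7, 329.7]
ee_rot: [179.9, -0.0, 90.6]
force: [0.3, 0.7, -0.5]
gripper_width: 41.5
gripper_force: 0.0
```

send_rows(steps=[[[-0.8, 0.3, 0, 0, 0.45], [-0.8, 0.3, 0, 0, 0.45], [-0.8, 0.3, 0, 0, 0.45], [-0.8, 0.3, 0, 0, 0.45], [-0.8, 0.3, 0, 0, 0.45]]])

```text
time_s: 34.03
ee_pos: [613.0, -93.8, 328.5]
ee_rot: [-180.0, -0.0, 90.5]
force: [-0.5, 0.7, 0.5]
gripper_width: 40.6
gripper_force: 0.0
```

send_rows(steps=[[[-0.8, 0.2, 0, 0, 0.45], [-0.8, 0.2, 0, 0, 0.45], [-0.8, 0.1, 0, 0, 0.45], [0, 0, 0, 0, 0.45], [0, 0, 0, 0, 0.45]]])

```text
time_s: 34.45
ee_pos: [633.4, -189.4, 327.6]
ee_rot: [-179.9, -0.1, 90.3]
force: [0.7, 1.0, -0.1]
gripper_width: 41.3
gripper_force: 0.0
```

```bash
python3 - <<'E'
from h import *
p,P,f=grab('top','t7.png');print(tray(P),env.state()['ee_pos']); print([ring(P,55,(512,y)) for y in (288,225,163)])
p,P,f=grab('scene','s7.png')
m=(abs(P[...,1]+190)<45)&(P[...,0]>560)&(P[...,0]<700)&(P[...,2]>262)&(P[...,2]<300);print(m.sum(),np.nanmedian(P[m],0))
E
```

```text
(array([513.1, 228.1]), np.float64(112.2), 725) [ 633.33660569 -188.05364023  328.04388139]
[(array([512.2, 287.5]), 154), (array([512.2, 224.7]), 148), (array([512.5, 163.8]), 142)]
197 [ 634.02807423 -191.27235411  274.93285708]
```

View pics/s7.png

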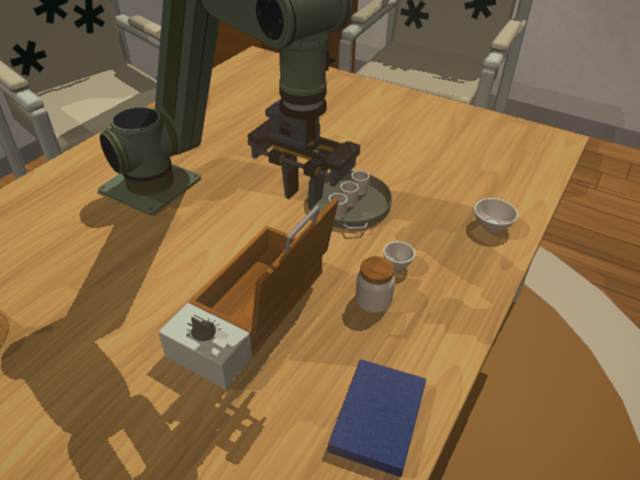

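The scene view shows three upright cups in the tray, around (349,190), the compartment empty and the lid open with its bar at (303,230). Now I grip the bar again and swing it back.

send_rows(steps=[[[0, 0, 0.6, 0, 0.45], [0, 0, 0.6, 0, 0.45], [0, 0, 0.4, 0, 0.45], [0, 0, 0.25, 0, 0.45], [0, 0, 0, 0, 0.45]]])

```text
time_s: 34.97
ee_pos: [632.4, -186.2, 252.6]
ee_rot: [-179.8, -0.1, 90.6]
force: [-0.8, -0.2, -0.0]
gripper_width: 41.0
gripper_force: 0.0
```

send_rows(steps=[[[0, 0, 0, 0, 0.3], [0, 0, 0, 0, 0.05], [0, 0, 0, 0, 0.05], [0, 0, 0, 0, 0.05], [0, 0, 0, 0, 0.05]]], squeeze=20)

```text
time_s: 35.38
ee_pos: [632.4, -188.0, 255.7]
ee_rot: [-179.9, 0.0, 90.5]
force: [-9.5, -0.0, 5.5]
gripper_width: 10.5
gripper_force: 4.4
```

Gripped. Following the arc in reverse.

send_rows(steps=[[[0, -0.32, -0.05, 0, 0.05], [0, -0.32, -0.03, 0, 0.05], [0, -0.32, -0.01, 0, 0.05], [0, -0.32, 0.01, 0, 0.05], [0, -0.32, 0.04, 0, 0.05]]])

```text
time_s: 35.8
ee_pos: [570.1, -189.2, 257.6]
ee_rot: [179.8, 0.1, 90.5]
force: [0.6, -1.9, 1.2]
gripper_width: 9.5
gripper_force: 20.0
```

send_rows(steps=[[[0, -0.32, 0.06, 0, 0.05], [0, -0.31, 0.08, 0, 0.05], [0, -0.31, 0.1, 0, 0.05], [0, -0.3, 0.12, 0, 0.05], [0, -0.29, 0.14, 0, 0.05]]])

```text
time_s: 36.22
ee_pos: [508.5, -190.2, 237.4]
ee_rot: [179.8, 0.2, 90.5]
force: [1.5, -2.2, 1.6]
gripper_width: 9.7
gripper_force: 20.0
```

send_rows(steps=[[[0, -0.28, 0.16, 0, 0.05], [0, -0.27, 0.17, 0, 0.05], [0, -0.26, 0.19, 0, 0.05], [0, -0.24, 0.21, 0, 0.05], [0, -0.23, 0.22, 0, 0.05]]])

```text
time_s: 36.63
ee_pos: [457.1, -190.9, 198.9]
ee_rot: [179.9, 0.2, 90.5]
force: [-0.0, -3.1, -0.2]
gripper_width: 9.5
gripper_force: 20.0
```

send_rows(steps=[[[0, -0.21, 0.24, 0, 0.05], [0, -0.2, 0.25, 0, 0.05], [0, -0.18, 0.27, 0, 0.05], [0, -0.16, 0.28, 0, 0.05], [0, -0.14, 0.29, 0, 0.05]]])

```text
time_s: 37.05
ee_pos: [420.7, -191.3, 145.4]
ee_rot: [-180.0, 0.2, 90.6]
force: [-3.0, -5.2, 0.4]
gripper_width: 9.5
gripper_force: 20.0
```

send_rows(steps=[[[0, -0.12, 0.3, 0, 0.05], [0, -0.11, 0.3, 0, 0.05], [0, -0.08, 0.31, 0, 0.05], [0, -0.06, 0.31, 0, 0.05], [0, -0.04, 0.32, 0, 0.05]]])

```text
time_s: 37.47
ee_pos: [403.4, -191.6, 83.3]
ee_rot: [-179.8, 0.2, 90.7]
force: [-5.3, -7.4, -0.5]
gripper_width: 9.0
gripper_force: 20.0
```

send_rows(steps=[[[0, -0.02, 0.2, 0, 0.05], [0, 0, 0.1, 0, 0.05], [0, 0, 0.05, 0, 0.05], [0, 0, 0, 0, 0.05], [0, 0, 0, 0, 0.05]]])

```text
time_s: 37.88
ee_pos: [402.2, -191.5, 69.2]
ee_rot: [-179.7, 0.2, 90.7]
force: [-5.7, -8.0, -1.1]
gripper_width: 9.3
gripper_force: 20.0
```

send_rows(steps=[[[0, 0, 0.06, 0, 0.05], [0, 0, 0.04, 0, 0.05], [0, 0, 0.03, 0, 0.05], [0, 0, 0, 0, 0.05], [0, 0, 0, 0, 0.05]]])

```text
time_s: 38.3
ee_pos: [402.2, -191.4, 66.7]
ee_rot: [-179.8, 0.2, 90.7]
force: [-11.8, -4.4, 23.0]
gripper_width: 9.1
gripper_force: 20.0
```

Firm upward reaction, so the lid is shut. I release, rise clear and verify.

send_rows(steps=[[[0, 0, -0.08, 0, 0.05], [0, 0, 0, 0, 0.2], [0, 0, 0, 0, 0.35], [0, 0, 0, 0, 0.35], [0, 0, 0, 0, 0.35]]])

```text
time_s: 38.72
ee_pos: [404.7, -189.9, 67.6]
ee_rot: [180.0, -0.0, 90.5]
force: [0.1, -0.2, -0.0]
gripper_width: 31.1
gripper_force: 0.0
```

send_rows(steps=[[[0, 0, -0.4, 0, 0.35], [0, 0, -1, 0, 0.35], [0, 0, -1, 0, 0.35], [0, 0, -1, 0, 0.35], [0, 0, -1, 0, 0.35]]])

```text
time_s: 39.13
ee_pos: [404.1, -189.6, 245.4]
ee_rot: [180.0, -0.0, 90.5]
force: [0.4, -0.3, -0.1]
gripper_width: 32.0
gripper_force: 0.0
```

send_rows(steps=[[[0.5, -0.8, 0, 0, 0.35], [0.5, -0.8, 0, 0, 0.35], [0.8, 0, 0, 0, 0.35], [0.8, 0, 0, 0, 0.35], [0.8, 0, 0, 0, 0.35]]])

```text
time_s: 39.55
ee_pos: [338.6, -53.4, 243.8]
ee_rot: [179.9, -0.0, 90.4]
force: [0.5, 0.1, 0.6]
gripper_width: 32.0
gripper_force: 0.0
```

```bash
python3 - <<'E'
from h import *
p,P,f=grab('top','t9.png');print(tray(P),env.state()['ee_pos']); print([ring(P,55,(512,y)) for y in (288,225,163)])
m=(abs(P[...,1]+190)<120)&(P[...,0]>460)&(P[...,0]<590);q=P[m]; q=q[np.isfinite(q[:,2])]
print(np.percentile(q[:,2],[5,50,95]),np.linalg.lstsq(np.c_[q[:,:2]-[520,-190],np.ones(len(q))],q[:,2],rcond=None)[0])
m=(abs(P[...,2]-113)<5)&(np.hypot(P[...,0]-521,P[...,1]+376)<40);print(cv2.minAreaRect(P[m][:,:2].astype(np.float32)))
E
```

```text
(array([513.1, 228.1]), np.float64(112.3), 708) [338.16999366 -48.33212002 243.68502962]
[(array([512.2, 287.6]), 151), (array([512.2, 224.7]), 140), (array([512.4, 163.7]), 141)]
[90.26852152 93.73484477 97.25043994] [-1.11440430e-03  8.89438483e-04  9.37551272e+01]
((519.7113037109375, -376.5158386230469), (12.760940551757812, 45.93926239013672), 89.9307632446289)
```

View pics/t9.png

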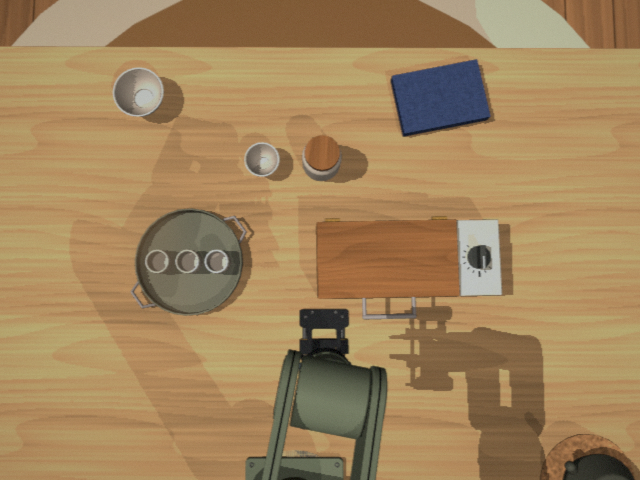

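The final view shows the cups upright in the tray at (157,261), (187,261) and (217,261). The lid is flat at 93.7 mm, the same as at the start. The dial is at zero, the canister and bowl are where they were, and the arm is clear of everything.

```bash
python3 -c "
from workcell import env
print(env.job_done())"
```

```text
the job is handed in; nothing more can be done
None
```

I handed in the job: the dial is at zero, all three cups found in the warmer stand upright in the tray, and the lid is shut; `job_done()` gave no verdict.

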